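# Load a mower blade into the sharpening holder

## Robot

A 6-joint arm with a two-finger parallel gripper is mounted at the origin on a cart in front of the work surface, level with it; the furniture and walls round the work are solid. World frame = base frame: x ahead of the robot, y to its left, z up, the work surface at z = 0. Lengths are in m, angles in rad, forces in N, time in s.
With the tool pointing down it reaches from about 0.35 to 0.775 m from the base axis. Payload 5.5 kg.
Tool frame: the origin (TCP) lies on the centre line of the jaws, within the pads' length; the fingertips stand 8 mm ahead of it and the grasp point (between the pads) lies 11 mm behind it; z points along the fingers, y is the direction in which the jaws open and shut (so a half turn about z gives the same grasp; the last joint's range is limited). The gripper opens to 85 mm and grips with 20 to 120 N. Pads are 22 mm wide; open, the fingers measure 114 mm over their backs; the gripper's body (76 mm by 85 mm) begins 54 mm behind the grasp point. The pads swing forward as they close: fully open they stand 13 mm farther back than shut.
Start: joints at [1.177, 0.313, 0.046, 1.304, 0, 1.431], TCP at [0.144, 0.557, 0.239] pointing down, gripper open.
Joint ranges: [-2.76, 2.76], [-0.86, 1.69], [-1.03, 1.26], [-2.2, 2.34], [-1.47, 1.5], [-3.14, 3.14]. Speed limits (rad/s): [2.57, 2.57, 3.14, 3.14, 3.14, 3.14].

## Interface

Orientations are given as a unit quaternion [w, x, y, z].
In Python, from workcell import env gives the robot as it stands. The module is installed in compiled form; this text tells all that it offers.
- The arm moves only by the tool play_rows, never from a script. Its argument "steps" is a list of rows, each an object with "claw": the closure in counts, from 0 (fully open) to 255 (shut); "dp": the shift along the tool's x, y, z in m, a list of three; "angular": the turn, a rotation vector about the tool's x, y, z in degrees, a list of three. In form: [{"claw": claw, "dp": [dx, dy, dz], "angular": [wx, wy, wz]}, ...]. A call has exactly 8 rows; each row shifts and turns the commanded pose from where the row before left it, along the tool's axes as they then stand; what a row does not reach is not made up. A row lasts 1/12 s, in which the tool goes at most 41.7 mm and 7.16 degrees, less where a joint would pass 70% of its speed; a pose out of reach is approached as far as the arm can. A call is refused whole if a number of a shift passes 0.0417 or a number of a turn 7.16, either way. A call with a gripper value outside its range is refused whole. The fingers move at their own pace and stop on an object; "force" is the grip in N (left out, the last holds). Time passes only in rows, so rows that do not move let the fingers close, or fill a call up. It gives the time, the measured TCP pose, the force and the opening at its end, in the units of the state.
- env.get_state(): the state, without advancing time (a new reading comes with each control period).
- env.read_camera(name): name is "side" or "top" or "wrist"; returns (picture, depth): 384x512x3 uint8, red, green, blue; 384x512 float32, m along the optical axis (not along the pixel's ray), 0 where there is no reading.
- env.calibration(name): a dict with "fx", "fy", "cx", "cy" (pixels), "world_from_camera" (4x4, takes a point from camera to world coordinates); the wrist camera has in their place "hand_eye" (4x4, takes a point from camera to tool coordinates, whose origin is the TCP and whose axes are the flange's). Camera axes: x right, y down, z forward; pixel columns grow to the right and rows downward; lengths in m; the calibration is good to about 2 mm. A picture is of the moment at which its call begins: read the wrist's pose just before it. calibration takes no time and is no camera call.
- env.hand_in(): hands the job in, once; it reports no verdict.
The state is a dict: "clock": time; "joint_pos": joint angles; "qvel": joint speeds; "tau": joint torques, N m; "tcp_pos": TCP position; "orientation": TCP orientation; "wrist_force": force on the tool from outside, world axes, zero at the start; "ft_torque": the same for the moment, N m; "finger_gap": finger opening in m.
Only numpy, scipy, OpenCV 4.12 (cv2) and the standard library are available. Lean on these libraries where they do the work, as an engineer would, in place of code of your own. Each camera call takes 0.05 s, during which the arm holds its last target. There are 200 camera calls.

## Task

Load the longer of the two mower blades into the sharpening holder, bevel side up as it lies: slide it along the guide channel, mounting-hole end first, in under the raised cam until its hole is over the pin and it drops flat onto the channel floor. Then swing the lever down to its stop to clamp it and let go. Leave everything else on the bench where it is.

Things in the scene. Friction and masses are not known exactly. Their poses are not given: they have to be found in the camera images.
- long_blade: The blade to load: flat dark steel bar 160 long, 50 wide, 8 thick, lying flat, 0.3 to 0.5 kg. Origin: middle of its underside. +x points to the mounting-hole end (rounded corners); at the other end the last 45 mm of the -y edge is ground to a bright bevel 12 mm wide, leaving an edge 3 mm high. Full-height parallel sides from x = -27 to +70 mm.
- blade_hole (a point): Centre of the long blade's round mounting hole (20 mm through hole) at the underside: 52 mm from the blade's middle towards +x, on its centre line.
- short_blade: A blade of the same kind, 110 long, 50 wide, 8 thick, with a 12 mm hole 22 mm from its +x end: too small for the pin. Not to be moved. Origin: middle of its underside. The two blades lie side by side left of the holder, either one nearer to the robot.
- holder: Sharpening holder bolted to the bench. Origin: on the bench top, below the pin; +x is the way blades are slid in, y across, z up. Base plate 10 high, x -45 to +98, y -60 to +60 mm; bolt heads to 19 mm at x -33 and +85, y -50 and +50. Beside the pin (x -18 to +18 mm) two cheeks, 56 mm apart and 12 mm thick, rise to 78 mm above the bench and carry the cam lever.
- channel_mouth (a point): Middle of the channel's mouth, on its floor, 42 mm to the holder's -x of the pin. The bed runs from here to x = +36, 80 wide; its top, the channel floor, is 30 mm above the bench. Guide walls 8 high leave a channel 56 wide, flared to 68 over its first 16 mm. A nose 32 wide carries the floor on from the mouth to x = -88; the bevelled end of the seated blade sticks out beyond it.
- pin (a point): Foot of the fixed pin on the channel floor, mid-channel; axes as the holder's. The pin is 16 mm thick, 4.5 high, chamfered on top; the blade's hole has 2 mm of play all round. The raised cam hangs above the pin, its underside 19 to 21 mm above the channel floor (less once the lever is swung down), so the blade cannot be laid on from above but is slid in over the pin's top.
- lever_axle (a point): Axle of the cam lever, 64 mm above the bench, straight above the pin, along the holder's y.
- knob (a point): Centre of the black ball, 26 mm in diameter, at the end of the cam lever, 80 mm from the axle, on the holder's centre line. The lever is a 12 x 12 mm steel bar. Fully raised, the ball is 7 mm to the holder's +x of the axle and 80 mm above it; fully down, 79 mm to the holder's +x of the axle and 11 mm below it.
- clamp_lever (a joint): Angle of the cam lever (rad): 0 fully raised (85 degrees above level), growing as the ball swings over to the holder's +x, away from the blade, and down; 1.62 at its stop, 8 degrees below level, where the cam, just over centre, presses on the seated blade. Stiff: stays where it is left, 2 to 4 N at the ball move it, up to 10 N at the end. It cannot get down while the blade rides on the pin.
- dressing_stone: Black dressing stone, 24 x 95 x 24, lying loose behind the blades. Not to be moved.
- dust_brush: Hand brush with wooden handle, 34 x 180 x 45, right of the holder. Not to be moved.
- wood_block: Wooden block, 44 x 85 x 38, right of the holder. Not to be moved.

How it is judged:
On the way:
1. the long blade lies flat on the channel floor with its hole over the pin (horizontal distance between blade_hole and pin below 0.003 m and z of blade_hole in the frame of pin below 0.002 m and angle between long_blade's own z axis and vertical below 0.03 rad and x of long_blade in the frame of pin below -0.045 m), for 0.2 s.
At the end, for the whole second after the job is handed in: The long blade lies flat in the channel, bevel up, its free end out of the mouth: hole centre within 3 mm of the pin's axis, underside within 2 mm of the channel floor, tilt under 1.7 degrees; lever within 10 degrees of its lower stop; blade at rest (all of step 1 and value of joint clamp_lever above 1.45 rad and linear speed of long_blade below 0.01 m/s); the robot touches nothing.
It fails at once if the short blade or another loose thing is moved more than 30 mm (distance of any of short_blade, dressing_stone, dust_brush, wood_block from where it was at the start of the episode above 0.03 m).
It also fails if it takes over 64 s, if anything falls off the work surface, if the arm or the gripper's body presses on something with over 40 N, if the wrist force passes 120 N, or if a joint passes its speed limit or range.

## Working session

There is one attempt and no reset: what is moved stays moved. The work goes in short steps, Python scripts to look and compute and a tool call to move; the robot and the scene stay as the last step left them, time stands still between calls to the robot, and variables do not carry over. Pictures are saved under pics/ and viewed, about 8 in all and at most 12, crops included, and the job is handed in when it is done.

Besides the shell and the picture viewer there is one more tool, called after "Call:" by a JSON object that holds its "api" and its "payload", one argument or row to a line. play_rows: Moves the arm, as the interface text tells. Its arguments: {"type":"object","properties":{"steps":{"type":"array","items":{"type":"object","properties":{"claw":{"type":"number"},"dp":{"type":"array","items":{"type":"number"}},"angular":{"type":"array","items":{"type":"number"}}}}},"force":{"type":"number"}},"required":["steps"]}

```bash
mkdir -p pics; cat > h.py <<'E'
from workcell import env
import numpy as np, cv2
from scipy.spatial.transform import Rotation as R
def T_tool(s):
    T=np.eye(4); q=np.array(s["orientation"]); T[:3,:3]=R.from_quat(q[[1,2,3,0]]).as_matrix(); T[:3,3]=s["tcp_pos"]; return T
def look(name):
    s=env.get_state(); im,d=env.read_camera(name); c=env.calibration(name)
    W=np.array(c["world_from_camera"]) if "world_from_camera" in c else T_tool(s)@np.array(c["hand_eye"])
    v,u=np.mgrid[:384,:512]
    P=np.stack([(u-c["cx"])/c["fx"]*d,(v-c["cy"])/c["fy"]*d,d],-1)@W[:3,:3].T+W[:3,3]
    P[d<=0]=np.nan
    return im,d,P,c,W
def save(n,im): cv2.imwrite("pics/"+n+".png",im[...,::-1])
E
python3 - <<'E'
from h import *
s=env.get_state(); print(s); print(T_tool(s)[:3,:3].round(3))
out=[]
for n in ["top","side"]:
    im,d,P,c,W=look(n); np.save(n+".npy",P); np.save(n+"_im.npy",im); save(n,im); print(n,W.round(3),c["fx"])
E
```

```text
{'clock': 0.0, 'joint_pos': array([1.17739637e+00, 3.14016300e-01, 4.49294759e-02, 1.30359456e+00,
       1.08222353e-05, 1.43119208e+00]), 'qvel': array([ 0.00165053, -0.00217174,  0.00073241,  0.0004827 ,  0.00025501,
       -0.00156784]), 'tau': array([ 1.71646725e-04, -4.80631149e+01,  2.98528790e+01,  1.95566023e-02,
       -4.48624280e-05, -7.96286599e-06]), 'tcp_pos': array([0.14417915, 0.55609564, 0.23837958]), 'orientation': array([-2.53443534e-04,  1.26557506e-01,  9.91958824e-01, -9.07831831e-04]), 'wrist_force': array([-0.67147187,  0.66415152, -0.60960308]), 'ft_torque': array([-0.01507632,  0.0167976 ,  0.00510545]), 'finger_gap': 0.08522361653545282}
[[-0.968  0.251 -0.001]
 [ 0.251  0.968 -0.002]
 [ 0.    -0.002 -1.   ]]
top [[ 1.200e-02 -9.920e-01  1.220e-01  5.410e-01]
 [-1.000e+00 -1.200e-02  1.000e-03 -1.050e-01]
 [ 0.000e+00 -1.220e-01 -9.930e-01  1.226e+00]
 [ 0.000e+00  0.000e+00  0.000e+00  1.000e+00]] 353.5297766422884
side [[-0.971 -0.112  0.213  0.43 ]
 [-0.24   0.521 -0.819  0.709]
 [-0.019 -0.846 -0.532  0.656]
 [ 0.     0.     0.     1.   ]] 399.1906101407434
```

View pics/top.png

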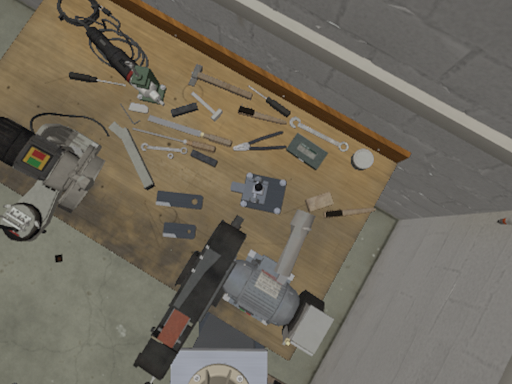

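View pics/side.png

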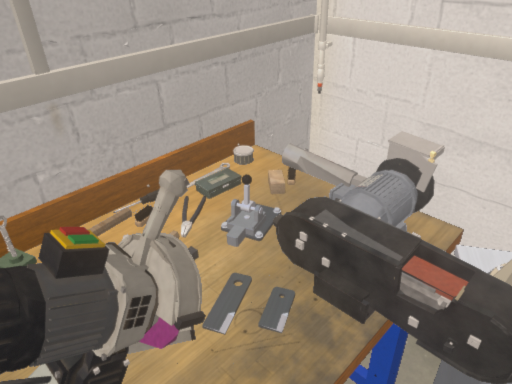

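```bash
python3 - <<'E'
from h import *
P=np.load("top.npy"); im=np.load("top_im.npy")
def rect(u0,v0,u1,v1,zlo,zhi,n,f=lambda c:True):
    p=P[v0:v1,u0:u1].reshape(-1,3); c=im[v0:v1,u0:u1].reshape(-1,3).astype(int)
    m=(p[:,2]>zlo)&(p[:,2]<zhi)&f(c); q=p[m]
    r=cv2.minAreaRect((q[:,:2]*1000).astype(np.float32)); print(n,len(q),q.mean(0).round(3),"rect",np.round(r[0],1),np.round(r[1],1),round(r[2],1),"z",np.percentile(q[:,2],[5,50,95]).round(3))
blue=lambda c:(c[:,2]>=c[:,0]-3)
rect(150,183,210,216,-.01,.03,"far blade",blue)
rect(155,217,202,243,-.01,.03,"near blade",blue)
rect(225,165,292,222,.005,.028,"holder base",blue)
rect(225,165,292,222,.028,.06,"holder mid")
rect(225,165,292,222,.06,.09,"cheeks")
rect(225,165,292,222,.11,.18,"knob")
# height map, 5cm grid
ix=((P[...,0])/0.05); 
import math
g={}
for p in P.reshape(-1,3):
    if np.isfinite(p).all() and -.0<p[0]<1.05 and -.6<p[1]<.6: 
        k=(math.floor(p[0]/.05),math.floor(p[1]/.05)); g[k]=max(g.get(k,-9),p[2])
print("cols y(cm):",[int(j*5) for j in range(11,-13,-1)])
for i in range(20,-1,-1): print("%3d"%(i*5),*["%4d"%(g[(i,j)]*1000) if (i,j) in g else "   ." for j in range(11,-13,-1)])
b=cv2.resize(im[150:260,140:330],None,fx=4,fy=4,interpolation=cv2.INTER_CUBIC); save("crop",b)
E
```

```text
far blade 576 [0.648 0.152 0.007] rect [647.8 148.6] [156.7  47.1] 84.5 z [0.003 0.007 0.011]
near blade 424 [0.542 0.147 0.007] rect [541.8 145.2] [109.4  48. ] 85.5 z [0.003 0.007 0.012]
holder base 892 [ 0.67  -0.151  0.013] rect [ 678.3 -120.5] [182.  119.7] 78.8 z [0.006 0.01  0.027]
holder mid 355 [ 0.682 -0.097  0.033] rect [683.  -90.9] [123.1  78.6] 78.3 z [0.028 0.031 0.04 ]
cheeks 198 [ 0.65  -0.103  0.074] rect [638.7 -99.4] [ 47.9 169.9] 62.8 z [0.065 0.074 0.085]
knob 55 [ 0.675 -0.123  0.152] rect [ 675.2 -123.1] [21.8 21.7] 88.4 z [0.146 0.152 0.158]
cols y(cm): [55, 50, 45, 40, 35, 30, 25, 20, 15, 10, 5, 0, -5, -10, -15, -20, -25, -30, -35, -40, -45, -50, -55, -60]
100    6    5    4    3    5   90  248  233    7   14   16   28   27   28   87  411  522  562  572    .    .    .    .    .
 95    4    5    7    4    7   12   78   80   69   27   27   25   14   41   40   27  378  411  608  646  646    .    .    .
 90  157   98   12   10   24    8    7   13   26   13    4   25    4   37   38   19   23    9  410  625  688  720    .    .
 85  215  225   40   23   41   42   1
[... 1494 characters left out ...]
  138  141  163  163    7   48  158  166  217  219  220    .    .    .    . -836
 20 -838 -833 -836 -837 -838 -850    .  148  154  154  159    .    3    6   18  203  230  217  213    .    .    . -839 -838
 15 -835 -838 -840 -837 -839 -841    .  154  155  156    .    .    .    1    5    6    5    0    .    .    .    . -842 -836
 10 -834  250 -836 -838 -840    .    .  138  151  154    7   16   15    8    7    4    5    .    .    .    .    . -836 -837
  5 -839 -835 -834 -838 -838    .    .   88  113    5   21   72   77   20    5    3    .    .    .    .    .    . -835 -836
  0 -839 -840 -835 -835 -845    . -851 -839    0    2    0    .    .    .    2    0    .    .    .    .    .    .    . -839
```

View pics/crop.png

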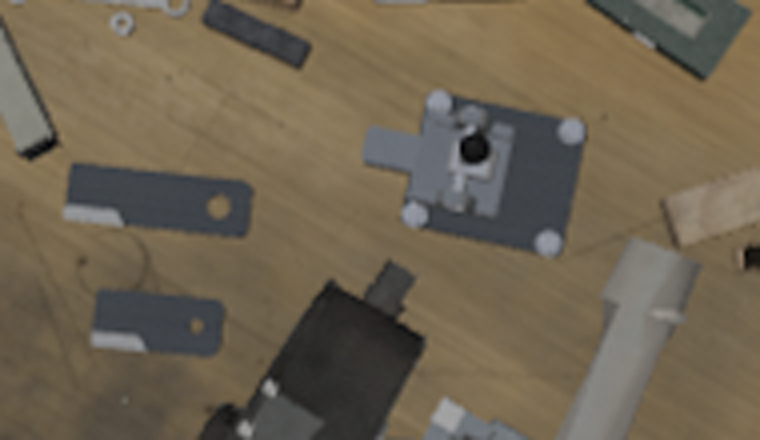

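Call:
{"api": "play_rows", "payload": {
  "steps": [
    {"claw":0,"dp":[-0.0352,-0.0171,0],"angular":[0,0,0]},
    {"claw":0,"dp":[-0.0352,-0.0171,0],"angular":[0,0,0]},
    {"claw":0,"dp":[-0.0352,-0.0171,0],"angular":[0,0,0]},
    {"claw":0,"dp":[-0.0352,-0.0171,0],"angular":[0,0,0]},
    {"claw":0,"dp":[-0.0352,-0.0171,0],"angular":[0,0,0]},
    {"claw":0,"dp":[-0.0352,-0.0171,0],"angular":[0,0,0]},
    {"claw":0,"dp":[-0.0352,-0.0171,0],"angular":[0,0,0]},
    {"claw":0,"dp":[-0.0352,-0.0171,0],"angular":[0,0,0]}
  ]
}}

```text
clock: 0.77
tcp_pos: [0.3835, 0.3519, 0.2391]
orientation: [-0.0, 0.126, 0.992, -0.0]
wrist_force: [0.0, 0.7, -0.1]
finger_gap: 0.0855
```

Call:
{"api": "play_rows", "payload": {
  "steps": [
    {"claw":0,"dp":[-0.0352,-0.0171,0],"angular":[0,0,0]},
    {"claw":0,"dp":[-0.0352,-0.0171,0],"angular":[0,0,0]},
    {"claw":0,"dp":[-0.0352,-0.0171,0],"angular":[0,0,0]},
    {"claw":0,"dp":[-0.0352,-0.0171,0],"angular":[0,0,0]},
    {"claw":0,"dp":[-0.0352,-0.0171,0],"angular":[0,0,0]},
    {"claw":0,"dp":[-0.0352,-0.0171,0],"angular":[0,0,0]},
    {"claw":0,"dp":[-0.0352,-0.0171,0],"angular":[0,0,0]},
    {"claw":0,"dp":[-0.0352,-0.0171,0],"angular":[0,0,0]}
  ]
}}

```text
clock: 1.43
tcp_pos: [0.6218, 0.1488, 0.2388]
orientation: [-0.0, 0.127, 0.992, -0.0]
wrist_force: [0.5, 1.3, -0.5]
finger_gap: 0.0852
```

Call:
{"api": "play_rows", "payload": {
  "steps": [
    {"claw":0,"dp":[0,0,0],"angular":[0,0,6.75]},
    {"claw":0,"dp":[0,0,0],"angular":[0,0,6.75]},
    {"claw":0,"dp":[0,0,0],"angular":[0,0,6.75]},
    {"claw":0,"dp":[0,0,0],"angular":[0,0,6.75]},
    {"claw":0,"dp":[0,0,0],"angular":[0,0,6.75]},
    {"claw":0,"dp":[0,0,0],"angular":[0,0,6.75]},
    {"claw":0,"dp":[0,0,0],"angular":[0,0,6.75]},
    {"claw":0,"dp":[0,0,0],"angular":[0,0,6.75]}
  ]
}}

```text
clock: 2.1
tcp_pos: [0.6206, 0.1503, 0.2386]
orientation: [-0.001, 0.566, 0.825, -0.0]
wrist_force: [-0.5, 0.3, 0.3]
finger_gap: 0.0855
```

Call:
{"api": "play_rows", "payload": {
  "steps": [
    {"claw":0,"dp":[0,0,0],"angular":[0,0,6.75]},
    {"claw":0,"dp":[0,0,0],"angular":[0,0,6.75]},
    {"claw":0,"dp":[0,0,0],"angular":[0,0,6.75]},
    {"claw":0,"dp":[0,0,0],"angular":[0,0,6.75]},
    {"claw":0,"dp":[0,0,0],"angular":[0,0,0]},
    {"claw":0,"dp":[0,0,0],"angular":[0,0,0]},
    {"claw":0,"dp":[0,0,0],"angular":[0,0,0]},
    {"claw":0,"dp":[0,0,0],"angular":[0,0,0]}
  ]
}}

```text
clock: 2.77
tcp_pos: [0.6208, 0.1504, 0.2391]
orientation: [-0.0, 0.74, 0.673, -0.0]
wrist_force: [0.2, -0.8, -0.1]
finger_gap: 0.0859
```

```bash
python3 - <<'E'
from h import *
s=env.get_state(); print(s["tcp_pos"],s["clock"],s["joint_pos"].round(3)); print(T_tool(s)[:3,:3].round(4))
im,d,P,c,W=look("wrist"); save("w1",im); np.save("w1.npy",P); print(np.array(c["hand_eye"]).round(3))
z=P[...,2]; hsv=im.astype(int)
m=((z>.003)&(z<.014)&(hsv[...,2]>=hsv[...,0]-3)).astype(np.uint8)
n,l,st,ce=cv2.connectedComponentsWithStats(m)
for i in range(1,n):
    if st[i,4]>800:
        q=P[l==i]; r=cv2.minAreaRect((q[:,:2]*1000).astype(np.float32)); print(st[i],np.round(r[0],1),np.round(r[1],1),round(r[2],2),np.median(q[:,2]).round(4))
E
```

```text
[0.62078617 0.15037571 0.23912801] 2.7667 [0.112 0.442 0.234 1.363 0.    1.778]
[[ 9.460e-02  9.955e-01 -3.000e-04]
 [ 9.955e-01 -9.460e-02  1.000e-04]
 [ 0.000e+00 -3.000e-04 -1.000e+00]]
[[ 0.    -0.949 -0.314  0.081]
 [ 1.     0.     0.     0.   ]
 [-0.    -0.314  0.949 -0.135]
 [ 0.     0.     0.     1.   ]]
[ 255   97   40  121 3977] [649.3 149.3] [156.5  47.2] 84.43 0.0079
[ 173  128   40   82 2682] [544.3 147.2] [108.   48.1] 84.33 0.0079
```

View pics/w1.png

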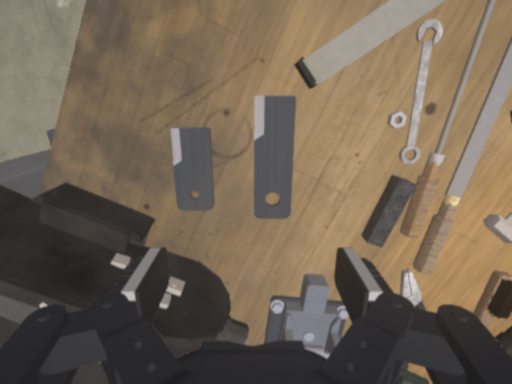

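Call:
{"api": "play_rows", "payload": {
  "steps": [
    {"claw":0,"dp":[-0.03,0.0135,0],"angular":[0,0,0]},
    {"claw":0,"dp":[-0.03,0.0135,0],"angular":[0,0,0]},
    {"claw":0,"dp":[-0.03,0.0135,0],"angular":[0,0,0]},
    {"claw":0,"dp":[-0.03,0.0135,0],"angular":[0,0,0]},
    {"claw":0,"dp":[-0.03,0.0135,0],"angular":[0,0,0]},
    {"claw":0,"dp":[-0.03,0.0135,0],"angular":[0,0,0]},
    {"claw":0,"dp":[0,0,0],"angular":[0,0,0]},
    {"claw":0,"dp":[0,0,0],"angular":[0,0,0]}
  ]
}}

```text
clock: 3.48
tcp_pos: [0.6844, -0.0388, 0.2386]
orientation: [-0.0, 0.741, 0.671, -0.0]
wrist_force: [-0.5, 0.6, 0.5]
finger_gap: 0.0854
```

```bash
python3 - <<'E'
from h import *
s=env.get_state(); print(s["tcp_pos"],s["clock"],s["qvel"].round(3))
im,d,P,c,W=look("wrist"); save("w2",im); np.save("w2.npy",P); np.save("w2im.npy",im)
def fit(zl,zh,n):
    m=(P[...,2]>zl)&(P[...,2]<zh)&(np.hypot(P[...,0]-.675,P[...,1]+.11)<.13)&(P[...,1]<0.0)
    m=cv2.morphologyEx(m.astype(np.uint8),cv2.MORPH_OPEN,np.ones((3,3)))
    nn,l,st,ce=cv2.connectedComponentsWithStats(m)
    for i in range(1,nn):
        if st[i,4]>60:
            q=P[l==i]; r=cv2.minAreaRect((q[:,:2]*1000).astype(np.float32)); print(n,st[i],np.round(r[0],1),np.round(r[1],1),round(r[2],2),np.median(q,0).round(4))
fit(.006,.014,"base"); fit(.0165,.023,"bolt"); fit(.026,.034,"bed"); fit(.035,.0415,"wall"); fit(.073,.083,"cheek"); fit(.12,.165,"knob")
E
```

```text
[ 0.68436506 -0.03877119  0.23861949] 3.4833 [ 0.044 -0.018 -0.022  0.006  0.01   0.009]
base [213 182  33   8 152] [652.4 -66.7] [ 8.6 42.2] 78.58 [ 0.6499 -0.0651  0.01  ]
base [282 188  21  10  98] [734.8 -82.3] [ 7.6 28.9] 66.78 [ 0.7344 -0.0817  0.0102]
base [ 208  197   41   81 1598] [ 640.6 -143.2] [125.9  57.7] 84.14 [ 0.6325 -0.1649  0.0098]
base [ 262  205   38   76 1031] [ 712.2 -158.8] [121.8  42.7] 77.03 [ 0.7153 -0.179   0.0098]
bolt [213 188  12  11 107] [638.8 -72.1] [14.2 14.2] 82.61 [ 0.6387 -0.0719  0.0187]
bolt [290 195  12  11 105] [737.1 -91.9] [14.2 14.6] 87.6 [ 0.7366 -0.0916  0.0185]
bolt [208 266  11  10  86] [ 615.4 -186.5] [14.5 14.4] 78.39 [ 0.6154 -0.1867  0.0181]
bolt [278 273  11   9  81] [ 713.4 -206.8] [13.8 14.6] 86.06 [ 0.7133 -0.2064  0.0181]
bed [ 227  156   62   78 2592] [688.5 -76.8] [99.7 76.8] 79.98 [ 0.6904 -0.081   0.0299]
bed [231 239  12   8  91] [ 654.9 -139.7] [11.5 14.6] 83.51 [ 0.6553 -0.1394  0.0299]
bed [266 242   8   8  64] [ 698.  -148.3] [11.5  9.4] 86.31 [ 0.698  -0.1483  0.0301]
wall [225 194  10  20 147] [653.9 -80.6] [23.7 11. ] 78.24 [ 0.6529 -0.0824  0.0378]
wall [278 199  12  20 153] [719.3 -94. ] [25.2 11.1] 79.18 [ 0.7201 -0.095   0.0377]
cheek [142 183  32  19 238] [583.1 -45.5] [ 7.  34.7] 53.84 [ 0.5826 -0.0461  0.0786]
cheek [220 230  11  15 141] [ 647.7 -107.6] [19.  11.5] 82.65 [ 0.6484 -0.1065  0.0764]
cheek [243 232  24  24 295] [ 680.1 -119.3] [28.4 25.9] 78.49 [ 0.6787 -0.1151  0.0753]
cheek [279 235  11  15 149] [ 714.3 -120.7] [18.7 11.5] 83.38 [ 0.7141 -0.1197  0.0763]
knob [241 261  28  37 724] [ 679.7 -120.1] [23.8 23.9] 39.43 [ 0.6801 -0.1154  0.151 ]
```

View pics/w2.png

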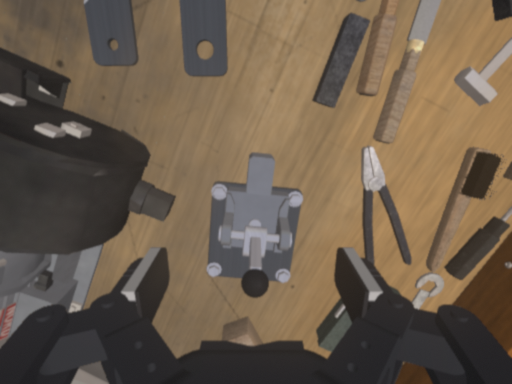

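Call:
{"api": "play_rows", "payload": {
  "steps": [
    {"claw":0,"dp":[0.0243,-0.0065,0],"angular":[0,0,0]},
    {"claw":0,"dp":[0.0243,-0.0066,0],"angular":[0,0,0]},
    {"claw":0,"dp":[0.0243,-0.0065,0],"angular":[0,0,0]},
    {"claw":0,"dp":[0.0243,-0.0066,0],"angular":[0,0,0]},
    {"claw":0,"dp":[0.0243,-0.0065,0],"angular":[0,0,0]},
    {"claw":0,"dp":[0.0243,-0.0066,0],"angular":[0,0,0]},
    {"claw":0,"dp":[0.0243,-0.0065,0],"angular":[0,0,0]},
    {"claw":0,"dp":[0.0243,-0.0066,0],"angular":[0,0,0.1]}
  ]
}}

```text
clock: 4.2
tcp_pos: [0.6494, 0.165, 0.2398]
orientation: [-0.0, 0.74, 0.673, 0.0]
wrist_force: [0.3, -0.3, 0.5]
finger_gap: 0.0855
```

Call:
{"api": "play_rows", "payload": {
  "steps": [
    {"claw":60,"dp":[0,0,0.035],"angular":[0,0,0]},
    {"claw":60,"dp":[0,0,0.035],"angular":[0,0,0]},
    {"claw":60,"dp":[0,0,0.035],"angular":[0,0,0]},
    {"claw":60,"dp":[0,0,0.035],"angular":[0,0,0]},
    {"claw":60,"dp":[0,0,0.025],"angular":[0,0,0]},
    {"claw":60,"dp":[0,0,0.015],"angular":[0,0,0]},
    {"claw":60,"dp":[0,0,0],"angular":[0,0,0]},
    {"claw":60,"dp":[0,0,0],"angular":[0,0,0]}
  ]
}}

```text
clock: 4.87
tcp_pos: [0.6493, 0.1633, 0.0589]
orientation: [-0.001, 0.74, 0.672, -0.001]
wrist_force: [0.8, -0.8, 0.4]
finger_gap: 0.0654
```

```bash
python3 - <<'E'
from h import *
s=env.get_state(); T=T_tool(s); print(s["tcp_pos"],s["clock"],s["finger_gap"],T[:3,0])
im,d,P,c,W=look("wrist"); save("w3",im)
Q=(P-T[:3,3])@T[:3,:3]
m=(abs(Q[...,0])<.02)&(abs(Q[...,1])<.065)&(Q[...,2]<.02)
for sg in (1,-1):
    q=Q[m&(sg*Q[...,1]>0)]; print(sg,len(q),"z max",np.percentile(q[:,2],[99,100]),"x",q[:,0].min(),q[:,0].max(),"inner y",np.percentile(abs(q[:,1]),[0,50,100]))
z=P[...,2]; h=im.astype(int)
m=((z>.003)&(z<.014)&(h[...,2]>=h[...,0]-3)&(P[...,0]>.6)).astype(np.uint8)
n,l,st,ce=cv2.connectedComponentsWithStats(m)
i=1+st[1:,4].argmax(); q=P[l==i]; r=cv2.minAreaRect((q[:,:2]*1000).astype(np.float32)); print(r)
# hole: bench-coloured pixels inside
hole=((l==0)&(abs(P[...,0]-r[0][0]/1e3+.005)<.012)&(abs(P[...,1]-r[0][1]/1e3+.052)<.02)); print("hole",np.nanmean(P[hole],0),hole.sum())
E
```

```text
[0.64932051 0.16328229 0.05888764] 4.8667 0.06544090719263122 [ 9.61087153e-02  9.95370828e-01 -1.70296586e-04]
1 16749 z max [-0.00567502  0.00248276] x -0.01218162881129041 0.019999700612572335 inner y [5.66892717e-05 3.95870760e-02 6.49997037e-02]
-1 16794 z max [-0.00582184  0.00184779] x -0.012153451557640749 0.01999904103339505 inner y [0.00014126 0.03992039 0.06499773]
((649.061279296875, 149.64422607421875), (158.98553466796875, 48.904693603515625), 84.3956298828125)
hole [6.44051763e-01 9.46785674e-02 6.24556763e-04] 371
```

View pics/w3.png

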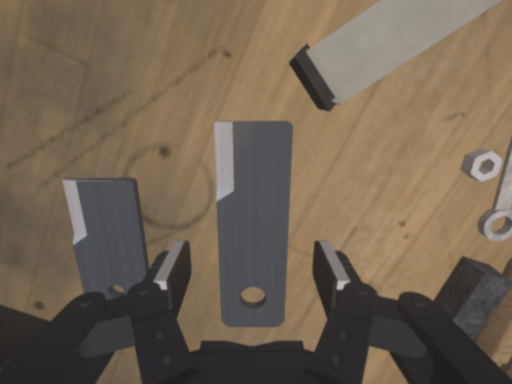

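Call:
{"api": "play_rows", "payload": {
  "steps": [
    {"claw":60,"dp":[0,0.001,0.02],"angular":[0,0,0]},
    {"claw":60,"dp":[0,0,0.02],"angular":[0,0,0]},
    {"claw":60,"dp":[0,0,0.011],"angular":[0,0,0]},
    {"claw":60,"dp":[0,0,0],"angular":[0,0,0]},
    {"claw":60,"dp":[0,0,0],"angular":[0,0,0]},
    {"claw":100,"dp":[0,0,0],"angular":[0,0,0]},
    {"claw":140,"dp":[0,0,0],"angular":[0,0,0]},
    {"claw":160,"dp":[0,0,0],"angular":[0,0,0]}
  ],
  "force": 80
}}

```text
clock: 5.58
tcp_pos: [0.6521, 0.1623, 0.011]
orientation: [0.0, 0.741, 0.672, 0.001]
wrist_force: [-4.5, 0.7, 7.1]
finger_gap: 0.0461
```

Call:
{"api": "play_rows", "payload": {
  "steps": [
    {"claw":200,"dp":[0,0,0],"angular":[0,0,0]},
    {"claw":200,"dp":[0,0,0],"angular":[0,0,0]},
    {"claw":200,"dp":[0,0,0],"angular":[0,0,0]},
    {"claw":200,"dp":[0,0,0],"angular":[0,0,0]},
    {"claw":200,"dp":[0,0,-0.01],"angular":[0,0,0]},
    {"claw":200,"dp":[0,0,-0.02],"angular":[0,0,0]},
    {"claw":200,"dp":[0,0,-0.03],"angular":[0,0,0]},
    {"claw":200,"dp":[0,0,0],"angular":[0,0,0]}
  ]
}}

```text
clock: 6.25
tcp_pos: [0.6554, 0.1623, 0.075]
orientation: [0.003, 0.741, 0.671, 0.004]
wrist_force: [1.9, 0.2, -2.7]
finger_gap: 0.0459
```

```bash
cat > blade.py <<'E'
from h import *
s=env.get_state(); T=T_tool(s); print(s["tcp_pos"],s["clock"],s["finger_gap"],T[:3,0].round(4),s["wrist_force"].round(1),s["joint_pos"].round(3))
im,d,P,c,W=look("wrist"); np.save("b.npy",P); np.save("bim.npy",im)
Q=(P-T[:3,3])@T[:3,:3]
# top face of the blade beyond the fingers (bevelled part + body), tool frame
m=(abs(Q[...,2]-.0)<.02)&(Q[...,0]>.0)&(Q[...,0]<.09)&(abs(Q[...,1])<.022)
q=Q[m]; A=np.c_[q[:,:2],np.ones(len(q))]
for k in range(5):
    w=np.linalg.lstsq(A,q[:,2],rcond=None)[0]; e=abs(A@w-q[:,2]); k_=e<max(.0008,2*np.median(e)); A=A[k_];q=q[k_]
print("top plane: slopes x,y",w.round(4),"n",len(q))
m=(abs(Q[...,2]-w[2])<.008)&(Q[...,0]<.12)&(Q[...,0]>-.1)&(abs(Q[...,1])<.027)
print("end x in tool (99%,max)",np.percentile(Q[m][:,0],[99.5,100]).round(4))
for x0 in (.02,.035,.045,.06):
    mm=m&(abs(Q[...,0]-x0)<.004); print(x0,"y range",Q[mm][:,1].min().round(4),Q[mm][:,1].max().round(4))
E
python3 - <<'E'
exec(open("blade.py").read()); save("w4",im)
E
```

```text
[0.65541877 0.16231555 0.07496194] 6.25 0.04594489451294557 [0.0983 0.9952 0.0021] [ 1.9  0.2 -2.7] [0.124 0.582 0.052 1.032 0.    1.793]
top plane: slopes x,y [-0.0097 -0.0165  0.0032] n 7412
end x in tool (99%,max) [0.0668 0.0671]
0.02 y range -0.0242 0.0256
0.035 y range -0.0242 0.0257
0.045 y range -0.0242 0.0258
0.06 y range -0.0243 0.0258
```

View pics/w4.png

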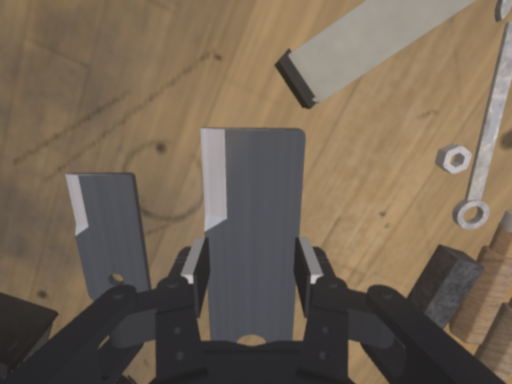

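Call:
{"api": "play_rows", "payload": {
  "steps": [
    {"claw":200,"dp":[-0.0205,0.0112,0],"angular":[0,0,0]},
    {"claw":200,"dp":[-0.0205,0.0112,0],"angular":[0,0,0]},
    {"claw":200,"dp":[-0.0205,0.0112,0],"angular":[0,0,0]},
    {"claw":200,"dp":[-0.0205,0.0112,0],"angular":[0,0,0]},
    {"claw":200,"dp":[-0.0205,0.0112,0],"angular":[0,0,0]},
    {"claw":200,"dp":[-0.0205,0.0112,0],"angular":[0,0,0]},
    {"claw":200,"dp":[0,0,0],"angular":[0,0,3]},
    {"claw":200,"dp":[0,0,0],"angular":[0,0,2.8]}
  ]
}}

```text
clock: 6.97
tcp_pos: [0.7063, 0.0307, 0.0664]
orientation: [-0.001, 0.776, 0.631, -0.001]
wrist_force: [-0.4, 0.7, -5.5]
finger_gap: 0.0457
```

Call:
{"api": "play_rows", "payload": {
  "steps": [
    {"claw":200,"dp":[0,0,0],"angular":[0,0,0]},
    {"claw":200,"dp":[0,0,0],"angular":[0,0,0]},
    {"claw":200,"dp":[0,0,0],"angular":[0,0,0]},
    {"claw":200,"dp":[0,0,0],"angular":[0,0,0]},
    {"claw":200,"dp":[0,0,0],"angular":[0,0,0]},
    {"claw":200,"dp":[0,0,0],"angular":[0,0,0]},
    {"claw":200,"dp":[0,0,0],"angular":[0,0,0]},
    {"claw":200,"dp":[0,0,0],"angular":[0,0,0]}
  ]
}}

```text
clock: 7.63
tcp_pos: [0.7065, 0.033, 0.0684]
orientation: [0.0, 0.774, 0.633, 0.0]
wrist_force: [0.6, 0.0, -4.9]
finger_gap: 0.0457
```

```bash
cat >> blade.py <<'E'
n=np.array([w[0],w[1],-1]); n=-T[:3,:3]@n; n/=-np.linalg.norm(n); n*=np.sign(n[2]); print("blade normal world",n.round(4), "in tool",(T[:3,:3].T@n).round(4),"heading",np.degrees(np.arctan2(T[1,0],T[0,0])).round(2),"axes z",T[2].round(4))
B=T[:3,3]+T[:3,:3]@np.array([-.065,.0007,w[2]-.0097*-.065+.008]); print("hole underside world approx",B.round(4))
pin=np.array([.6814,-.1138]); ex=np.array([np.cos(np.radians(-101.5)),np.sin(np.radians(-101.5))]); ey=np.array([-ex[1],ex[0]])
print("hole in holder mm",((B[:2]-pin)@ex*1e3).round(1),((B[:2]-pin)@ey*1e3).round(1))
E
python3 blade.py
```

```text
[0.70653918 0.03301306 0.06842518] 7.6333 0.045735922163400944 [1.980e-01 9.802e-01 1.000e-04] [ 0.6  0.  -4.9] [-0.067  0.653  0.163  1.08   0.     1.703]
top plane: slopes x,y [-0.0169 -0.0157  0.0032] n 7486
end x in tool (99%,max) [0.0668 0.0671]
0.02 y range -0.0242 0.0256
0.035 y range -0.0244 0.0256
0.045 y range -0.0244 0.0258
0.06 y range -0.0243 0.0258
blade normal world [-0.0189 -0.0135  0.9997] in tool [-0.0169 -0.0157 -0.9997] heading 78.58 axes z [ 1.00e-04  2.00e-04 -1.00e+00  6.84e-02]
hole underside world approx [ 0.6944 -0.0308  0.0566]
hole in holder mm -83.9 -3.8
```

```bash
python3 - <<'E'
from h import *
P=np.load("b.npy"); im=np.load("bim.npy").astype(int)
m=(abs(P[...,2])<.01)&(im[...,0]>im[...,2]+15)&(P[...,1]>-.05)
q=P[m]; A=np.c_[q[:,:2],np.ones(len(q))]
for k in range(5):
    w=np.linalg.lstsq(A,q[:,2],rcond=None)[0]; e=abs(A@w-q[:,2]); g=e<max(.0008,2*np.median(e)); A=A[g];q=q[g]
print("bench slopes world",w.round(4),len(q),"z at (.7,.03)",(w@[.7,.03,1]).round(4))
# holder in this view
def fit(zl,zh,n):
    m=(P[...,2]>zl)&(P[...,2]<zh)&(np.hypot(P[...,0]-.675,P[...,1]+.11)<.13)&(P[...,1]<0.0)
    nn,l,st,ce=cv2.connectedComponentsWithStats(m.astype(np.uint8))
    for i in range(1,nn):
        if st[i,4]>60: q=P[l==i]; r=cv2.minAreaRect((q[:,:2]*1000).astype(np.float32)); print(n,st[i],np.round(r[0],1),np.round(r[1],1),round(r[2],2))
fit(.0165,.023,"bolt")
E
```

```text
bench slopes world [ 0.0006  0.0015 -0.0007] 76821 z at (.7,.03) -0.0002
```

Call:
{"api": "play_rows", "payload": {
  "steps": [
    {"claw":200,"dp":[0,0.0038,0.005],"angular":[0.45,-0.48,0]},
    {"claw":200,"dp":[0,0,0.005],"angular":[0.45,-0.49,0]},
    {"claw":200,"dp":[0,0,0.005],"angular":[0,0,0]},
    {"claw":200,"dp":[0,0,0.005],"angular":[0,0,0]},
    {"claw":200,"dp":[0,0,0],"angular":[0,0,0]},
    {"claw":200,"dp":[0,0,0],"angular":[0,0,0]},
    {"claw":200,"dp":[0,0,0],"angular":[0,0,0]},
    {"claw":200,"dp":[0,0,0],"angular":[0,0,0]}
  ]
}}

```text
clock: 8.35
tcp_pos: [0.7102, 0.0319, 0.0486]
orientation: [-0.001, 0.774, 0.633, -0.011]
wrist_force: [-0.1, 0.3, -5.5]
finger_gap: 0.0457
```

```bash
python3 - <<'E'
exec(open("blade.py").read()); save("w5",im)
si,_,Ps,_,_=look("side"); save("s5",cv2.resize(si[170:300,190:320],None,fx=4,fy=4,interpolation=cv2.INTER_CUBIC))
E
```

```text
[0.71016668 0.03187221 0.04862669] 8.35 0.045655870473438435 [ 0.1983  0.98   -0.0168] [-0.1  0.3 -5.5] [-0.062  0.69   0.179  1.077 -0.015  1.709]
top plane: slopes x,y [-0.0177 -0.0161  0.0032] n 7526
end x in tool (99%,max) [0.0668 0.0672]
0.02 y range -0.0242 0.0257
0.035 y range -0.0244 0.0256
0.045 y range -0.0244 0.0258
0.06 y range -0.0243 0.026
blade normal world [-1.1e-03 -8.0e-04  1.0e+00] in tool [-0.0177 -0.0161 -0.9997] heading 78.56 axes z [-0.0168 -0.0152 -0.9997  0.0486]
hole underside world approx [ 0.6977 -0.0321  0.0378]
hole in holder mm -83.3 -0.3
```

View pics/s5.png

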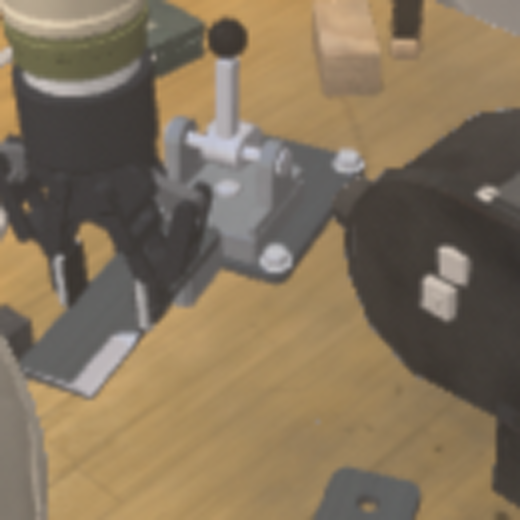

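Call:
{"api": "play_rows", "payload": {
  "steps": [
    {"claw":200,"dp":[-0.008,0,0.0002],"angular":[0,0,0]},
    {"claw":200,"dp":[-0.008,0.0003,0.0001],"angular":[0,0,0]},
    {"claw":200,"dp":[-0.008,0,0.0002],"angular":[0,0,0]},
    {"claw":200,"dp":[-0.008,0,0.0001],"angular":[0,0,0]},
    {"claw":200,"dp":[-0.008,0,0.0002],"angular":[0,0,0]},
    {"claw":200,"dp":[0,0,0],"angular":[0,0,0]},
    {"claw":200,"dp":[0,0,0],"angular":[0,0,0]},
    {"claw":200,"dp":[0,0,0],"angular":[0,0,0]}
  ]
}}

```text
clock: 9.12
tcp_pos: [0.7023, -0.0075, 0.0482]
orientation: [-0.001, 0.774, 0.633, -0.011]
wrist_force: [-0.8, -0.0, -5.2]
finger_gap: 0.0459
```

```bash
python3 blade.py
```

```text
[ 0.70234805 -0.00747524  0.0482041 ] 9.1167 0.04594995351402837 [ 0.1985  0.98   -0.0165] [-0.8 -0.  -5.2] [-0.118  0.674  0.148  1.062 -0.015  1.652]
top plane: slopes x,y [-0.0174 -0.0137  0.0032] n 7447
end x in tool (99%,max) [0.0668 0.0671]
0.02 y range -0.0243 0.0257
0.035 y range -0.0244 0.0255
0.045 y range -0.0243 0.0257
0.06 y range -0.0243 0.0258
blade normal world [ 0.0018 -0.0013  1.    ] in tool [-0.0174 -0.0137 -0.9998] heading 78.55 axes z [-0.0165 -0.0157 -0.9997  0.0482]
hole underside world approx [ 0.6899 -0.0715  0.0374]
hole in holder mm -43.2 -0.1
```

Call:
{"api": "play_rows", "payload": {
  "steps": [
    {"claw":200,"dp":[-0.008,0,0.0001],"angular":[0,0,0]},
    {"claw":200,"dp":[-0.008,0,0.0001],"angular":[0,0,0]},
    {"claw":200,"dp":[-0.008,0,0.0001],"angular":[0,0,0]},
    {"claw":200,"dp":[-0.008,0,0.0002],"angular":[0,0,0]},
    {"claw":200,"dp":[-0.008,0,0.0001],"angular":[0,0,0]},
    {"claw":200,"dp":[-0.0032,0,0],"angular":[0,0,0]},
    {"claw":200,"dp":[0,0,0],"angular":[0,0,0]},
    {"claw":200,"dp":[0,0,0],"angular":[0,0,0]}
  ]
}}

```text
clock: 9.83
tcp_pos: [0.6937, -0.0501, 0.0483]
orientation: [-0.001, 0.774, 0.633, -0.011]
wrist_force: [0.4, -0.4, -5.0]
finger_gap: 0.0458
```

```bash
python3 - <<'E'
exec(open("blade.py").read()); save("w6",im)
si,_,Ps,_,_=look("side"); save("s6",cv2.resize(si[170:300,190:320],None,fx=4,fy=4,interpolation=cv2.INTER_CUBIC))
E
```

```text
[ 0.69372709 -0.05009271  0.04834635] 9.8333 0.045763044494143035 [ 0.1989  0.9799 -0.0165] [ 0.4 -0.4 -5. ] [-0.181  0.66   0.123  1.05  -0.016  1.591]
top plane: slopes x,y [-0.0168 -0.0142  0.0032] n 7417
end x in tool (99%,max) [0.0668 0.0671]
0.02 y range -0.0243 0.0256
0.035 y range -0.0245 0.0256
0.045 y range -0.0244 0.0257
0.06 y range -0.0246 0.0258
blade normal world [ 1.3e-03 -6.0e-04  1.0e+00] in tool [-0.0168 -0.0142 -0.9998] heading 78.52 axes z [-0.0165 -0.0156 -0.9997  0.0483]
hole underside world approx [ 0.6813 -0.1141  0.0376]
hole in holder mm 0.3 -0.1
```

View pics/s6.png

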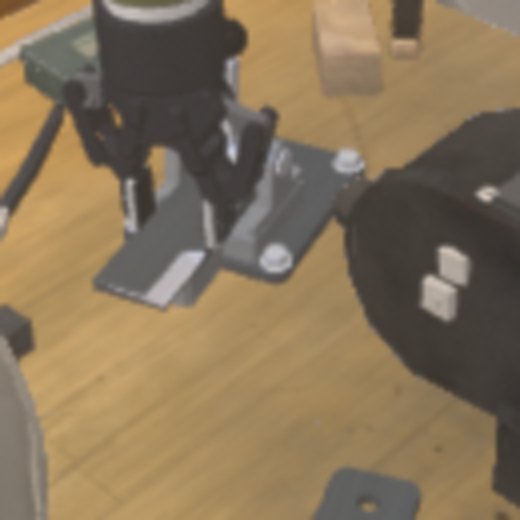

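Call:
{"api": "play_rows", "payload": {
  "steps": [
    {"claw":200,"dp":[0,0,0.001],"angular":[0,0,0]},
    {"claw":200,"dp":[0,0,0.001],"angular":[0,0,0]},
    {"claw":200,"dp":[0,0,0.001],"angular":[0,0,0]},
    {"claw":200,"dp":[0,0,0.001],"angular":[0,0,0]},
    {"claw":200,"dp":[0,0,0.001],"angular":[0,0,0]},
    {"claw":200,"dp":[0,0,0.001],"angular":[0,0,0]},
    {"claw":200,"dp":[0,0,0],"angular":[0,0,0]},
    {"claw":200,"dp":[0,0,0],"angular":[0,0,0]}
  ]
}}

```text
clock: 10.6
tcp_pos: [0.6936, -0.0498, 0.0422]
orientation: [-0.001, 0.774, 0.633, -0.012]
wrist_force: [-1.0, 0.0, -4.7]
finger_gap: 0.0456
```

Call:
{"api": "play_rows", "payload": {
  "steps": [
    {"claw":200,"dp":[0,0,0.0005],"angular":[0,0,0]},
    {"claw":200,"dp":[0,0,0.0005],"angular":[0,0,0]},
    {"claw":200,"dp":[0,0,0.0005],"angular":[0,0,0]},
    {"claw":200,"dp":[0,0,0.0005],"angular":[0,0,0]},
    {"claw":200,"dp":[0,0,0],"angular":[0,0,0]},
    {"claw":200,"dp":[0,0,0],"angular":[0,0,0]},
    {"claw":200,"dp":[0,0,0],"angular":[0,0,0]},
    {"claw":200,"dp":[0,0,0],"angular":[0,0,0]}
  ]
}}

```text
clock: 11.27
tcp_pos: [0.6938, -0.0498, 0.0412]
orientation: [-0.0, 0.774, 0.633, -0.011]
wrist_force: [-3.7, 1.2, 5.8]
finger_gap: 0.0457
```

```bash
python3 blade.py
```

```text
[ 0.69381076 -0.04979893  0.04122036] 11.2667 0.045691595099973316 [ 0.1982  0.98   -0.0168] [-3.7  1.2  5.8] [-0.18   0.666  0.114  1.034 -0.017  1.591]
top plane: slopes x,y [-0.0098 -0.0187  0.0031] n 7525
end x in tool (99%,max) [0.0668 0.0671]
0.02 y range -0.0246 0.0255
0.035 y range -0.0246 0.0255
0.045 y range -0.0244 0.0256
0.06 y range -0.0244 0.0258
blade normal world [-0.0024  0.0077  1.    ] in tool [-0.0098 -0.0187 -0.9998] heading 78.57 axes z [-0.0168 -0.0148 -0.9997  0.0412]
hole underside world approx [ 0.6814 -0.1138  0.0306]
hole in holder mm -0.0 0.0
```

Call:
{"api": "play_rows", "payload": {
  "steps": [
    {"claw":150,"dp":[0,0,0],"angular":[0,0,0]},
    {"claw":110,"dp":[0,0,0],"angular":[0,0,0]},
    {"claw":80,"dp":[0,0,0],"angular":[0,0,0]},
    {"claw":70,"dp":[0,0,0],"angular":[0,0,0]},
    {"claw":70,"dp":[0,0,0],"angular":[0,0,0]},
    {"claw":70,"dp":[0,0,0],"angular":[0,0,0]},
    {"claw":70,"dp":[0,0,0],"angular":[0,0,0]},
    {"claw":70,"dp":[0,0,0],"angular":[0,0,0]}
  ]
}}

```text
clock: 11.98
tcp_pos: [0.6937, -0.0499, 0.0402]
orientation: [-0.001, 0.774, 0.633, -0.011]
wrist_force: [0.2, -0.3, -0.1]
finger_gap: 0.0621
```

```bash
python3 blade.py
```

```text
[ 0.69368531 -0.04985512  0.04018218] 11.9833 0.06210081843922968 [ 0.1983  0.98   -0.0169] [ 0.2 -0.3 -0.1] [-0.18   0.667  0.114  1.034 -0.017  1.591]
top plane: slopes x,y [-0.014  -0.0293  0.0022] n 7560
end x in tool (99%,max) [0.0668 0.0672]
0.02 y range -0.0242 0.0256
0.035 y range -0.0242 0.0257
0.045 y range -0.0241 0.0257
0.06 y range -0.0243 0.0259
blade normal world [-0.0128  0.0056  0.9999] in tool [-0.014  -0.0293 -0.9995] heading 78.56 axes z [-0.0169 -0.0157 -0.9997  0.0402]
hole underside world approx [ 0.6813 -0.1138  0.0304]
hole in holder mm 0.1 -0.1
```

```bash
python3 - <<'E'
from h import *
s=env.get_state();T=T_tool(s)
for k in range(2):
    im,d,P,c,W=look("wrist"); Q=(P-T[:3,3])@T[:3,:3]
    m=(abs(Q[...,2]-.002)<.004)&(Q[...,0]>-.04)&(Q[...,0]<.064)&(Q[...,1]>-.0095)&(Q[...,1]<.021)
    q=P[m]; r=q-q.mean(0)
    n=np.linalg.svd(r,full_matrices=False)[2][2]; n*=np.sign(n[2]); e=r@n; r=r[abs(e)<.001]; n=np.linalg.svd(r-r.mean(0),full_matrices=False)[2][2]; n*=np.sign(n[2])
    print(n.round(4),len(q),q.mean(0).round(4),abs(e).mean(), Q[m][:,0].min())
save("w7",im)
E
```

```text
[-5.0e-04 -1.5e-03  1.0e+00] 10635 [ 0.7028 -0.0335  0.038 ] 0.0004513780554403702 -0.039988847471662335
[-0.0011 -0.0015  1.    ] 10623 [ 0.7028 -0.0335  0.038 ] 0.00045973579686033945 -0.03999918606808229
```

View pics/w7.png

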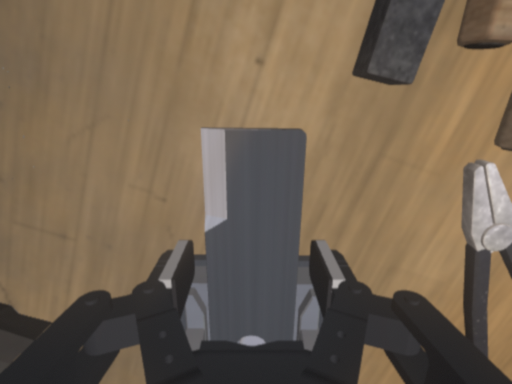

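```bash
python3 - <<'E'
from h import *
pin=np.array([.6814,-.1138]); a=np.radians(-101.5); ex=np.array([np.cos(a),np.sin(a)]); ey=np.array([-ex[1],ex[0]])
for f in ("top.npy","w2.npy","side.npy"):
    P=np.load(f); q=P[(P[...,2]>.08)&(P[...,2]<.3)&(np.hypot(P[...,0]-.666,P[...,1]+.191)<.16)]
    h=np.c_[(q[:,:2]-pin)@ex,(q[:,:2]-pin)@ey,q[:,2]]*1e3
    h=h[(h[:,0]>30)]
    g={}
    for p in h:
        k=(int(p[0]//15*15),int(p[1]//15*15)); t=g.setdefault(k,[0,999,0]); t[0]+=1; t[1]=min(t[1],int(p[2])); t[2]=max(t[2],int(p[2]))
    print(f,[(k,v) for k,v in sorted(g.items(),key=lambda t:-t[0][1]) if v[0]>2][:22])
E
```

```text
top.npy [((135, -60), [25, 153, 173]), ((150, -60), [20, 172, 182]), ((165, -60), [13, 178, 186]), ((180, -60), [9, 160, 175]), ((135, -75), [29, 152, 176]), ((150, -75), [27, 172, 183]), ((120, -75), [4, 150, 159]), ((165, -75), [24, 172, 180]), ((180, -75), [20, 154, 177]), ((120, -90), [13, 151, 163]), ((135, -90), [26, 161, 175]), ((150, -90), [27, 171, 179]), ((165, -90), [26, 166, 180]), ((180, -90), [15, 153, 172]), ((120, -105), [12, 139, 162]), ((135, -105), [28, 147, 173]), ((150, -105), [27, 171, 180]), ((165, -105), [25, 165, 177]), ((180, -105), [11, 157, 171]), ((135, -120), [32, 132, 172]), ((150, -120), [26, 166, 176]), ((165, -120), [22, 160, 172])]
w2.npy [((120, -135), [3, 158, 160]), ((120, -150), [176, 141, 161]), ((120, -165), [44, 140, 160])]
side.npy [((135, -45), [13, 129, 166]), ((165, -60), [5, 179, 181]), ((150, -60), [24, 172, 181]), ((135, -60), [66, 125, 174]), ((120, -60), [8, 144, 162]), ((165, -75), [6, 173, 178]), ((150, -75), [21, 169, 179]), ((135, -75), [56, 125, 176]), ((120, -75), [31, 135, 162]), ((150, -90), [19, 171, 178]), ((135, -90), [45, 120, 176]), ((120, -90), [47, 133, 165]), ((150, -105), [19, 170, 177]), ((165, -105), [6, 166, 172]), ((135, -105), [48, 120, 172]), ((120, -105), [58, 127, 166]), ((150, -120), [14, 167, 174]), ((135, -120), [52, 120, 172]), ((120, -120), [49, 120, 164]), ((150, -135), [12, 164, 169]), ((135, -135), [31, 124, 168]), ((120, -135), [71, 117, 165])]
```

Call:
{"api": "play_rows", "payload": {
  "steps": [
    {"claw":60,"dp":[0,0,-0.004],"angular":[0,0,0]},
    {"claw":50,"dp":[0,0,-0.008],"angular":[0,0,0]},
    {"claw":50,"dp":[0.002,0,-0.01],"angular":[0,0,0]},
    {"claw":50,"dp":[0.02,0,-0.02],"angular":[0,0,0]},
    {"claw":50,"dp":[0.03,0,-0.03],"angular":[0,0,0]},
    {"claw":50,"dp":[0.01,0,-0.03],"angular":[0,0,0]},
    {"claw":50,"dp":[0,0,0],"angular":[-0.9,0.97,0]},
    {"claw":50,"dp":[0,0,0],"angular":[0,0,0]}
  ]
}}

```text
clock: 12.8
tcp_pos: [0.7098, 0.0128, 0.1453]
orientation: [0.003, 0.774, 0.634, 0.003]
wrist_force: [-0.4, -0.1, 0.2]
finger_gap: 0.0688
```

Call:
{"api": "play_rows", "payload": {
  "steps": [
    {"claw":20,"dp":[0,-0.0026,0.0123],"angular":[0,0,0]},
    {"claw":20,"dp":[-0.01,0,0],"angular":[0,0,0]},
    {"claw":20,"dp":[-0.03,0,0],"angular":[0,0,0]},
    {"claw":20,"dp":[-0.03,0,0],"angular":[0,0,0]},
    {"claw":20,"dp":[-0.03,0,0],"angular":[0,0,0]},
    {"claw":20,"dp":[-0.02,0,0],"angular":[0,0,0]},
    {"claw":20,"dp":[-0.0164,0,0],"angular":[0,0,0]},
    {"claw":20,"dp":[0,0,0],"angular":[0,0,0]}
  ]
}}

```text
clock: 13.47
tcp_pos: [0.6768, -0.1257, 0.1279]
orientation: [-0.0, 0.776, 0.631, -0.001]
wrist_force: [0.2, 0.2, 0.3]
finger_gap: 0.0785
```

Call:
{"api": "play_rows", "payload": {
  "steps": [
    {"claw":60,"dp":[0,0,0],"angular":[0,0,0]},
    {"claw":100,"dp":[0,0,0],"angular":[0,0,0]},
    {"claw":130,"dp":[0,0,0],"angular":[0,0,0]},
    {"claw":130,"dp":[0,0,0],"angular":[0,0,0]},
    {"claw":130,"dp":[0,0,0],"angular":[0,0,0]},
    {"claw":130,"dp":[0,0,0],"angular":[0,0,0]},
    {"claw":130,"dp":[0,0,0],"angular":[0,0,0]},
    {"claw":130,"dp":[0,0,0],"angular":[0,0,0]}
  ],
  "force": 30
}}

```text
clock: 14.13
tcp_pos: [0.6782, -0.121, 0.1284]
orientation: [-0.0, 0.774, 0.633, 0.0]
wrist_force: [0.5, -0.4, 0.3]
finger_gap: 0.0418
```

```bash
python3 - <<'E'
from h import *
s=env.get_state(); T=T_tool(s); print(s["tcp_pos"],s["clock"],s["finger_gap"],T[:3,:2].T.round(4),s["wrist_force"].round(1))
G=T[:3,3]-.011*T[:3,2]
pin=np.array([.6814,-.1138]); a=np.radians(-101.5); ex=np.array([np.cos(a),np.sin(a)]); ey=np.array([-ex[1],ex[0]])
print("grasp pt in holder",((G[:2]-pin)@ex).round(4),((G[:2]-pin)@ey).round(4),G[2].round(4),"want .007 0 .144")
im,d,P,c,W=look("wrist"); save("w8",im)
E
```

```text
[ 0.67817099 -0.12097228  0.12841519] 14.1333 0.04182841802715747 [[ 1.978e-01  9.802e-01  1.000e-04]
 [ 9.802e-01 -1.978e-01  1.000e-04]] [ 0.5 -0.4  0.3]
grasp pt in holder 0.0077 -0.0017 0.1394 want .007 0 .144
```

View pics/w8.png

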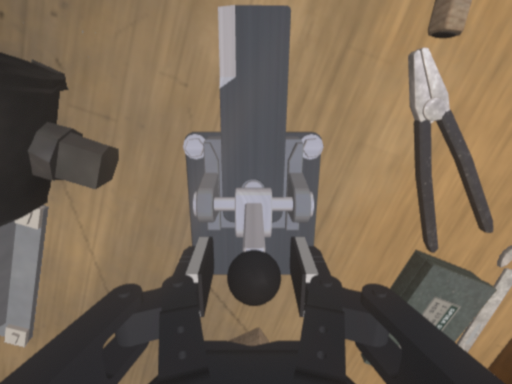

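Call:
{"api": "play_rows", "payload": {
  "steps": [
    {"claw":130,"dp":[0,0.0017,-0.0046],"angular":[0,0,0]},
    {"claw":130,"dp":[0,0,0],"angular":[0,0,0]},
    {"claw":160,"dp":[0,0,0],"angular":[0,0,0]},
    {"claw":220,"dp":[0,0,0],"angular":[0,0,0]},
    {"claw":220,"dp":[0,0,0],"angular":[0,0,0]},
    {"claw":220,"dp":[0,0,0],"angular":[0,0,0]},
    {"claw":220,"dp":[0,0,0],"angular":[0,0,0]},
    {"claw":220,"dp":[0,0,0],"angular":[0,0,0]}
  ],
  "force": 40
}}

```text
clock: 14.85
tcp_pos: [0.6792, -0.1217, 0.1336]
orientation: [-0.0, 0.774, 0.633, -0.0]
wrist_force: [-3.3, 0.0, 5.6]
finger_gap: 0.0234
```

```bash
python3 - <<'E'
from h import *
s=env.get_state(); T=T_tool(s); print(s["tcp_pos"],s["clock"],s["finger_gap"],s["wrist_force"].round(1))
t=np.radians(np.linspace(85,-8,25)); p=.08*np.c_[np.cos(t),np.sin(t)]; dd=np.diff(p,axis=0)
print([( -round(a,4),-round(b,4)) for a,b in dd])
E
```

```text
[ 0.67918821 -0.1217012   0.13358111] 14.85 0.023433749372102092 [-3.3  0.   5.6]
[(np.float64(-0.0054), np.float64(0.0007)), (np.float64(-0.0053), np.float64(0.001)), (np.float64(-0.0052), np.float64(0.0014)), (np.float64(-0.0051), np.float64(0.0017)), (np.float64(-0.005), np.float64(0.0021)), (np.float64(-0.0048), np.float64(0.0024)), (np.float64(-0.0047), np.float64(0.0027)), (np.float64(-0.0045), np.float64(0.003)), (np.float64(-0.0043), np.float64(0.0033)), (np.float64(-0.004), np.float64(0.0036)), (np.float64(-0.0038), np.float64(0.0039)), (np.float64(-0.0035), np.float64(0.0041)), (np.float64(-0.0032), np.float64(0.0043)), (np.float64(-0.0029), np.float64(0.0046)), (np.float64(-0.0026), np.float64(0.0047)), (np.float64(-0.0023), np.float64(0.0049)), (np.float64(-0.0019), np.float64(0.005)), (np.float64(-0.0016), np.float64(0.0052)), (np.float64(-0.0012), np.float64(0.0053)), (np.float64(-0.0009), np.float64(0.0053)), (np.float64(-0.0005), np.float64(0.0054)), (np.float64(-0.0002), np.float64(0.0054)), (np.float64(0.0002), np.float64(0.0054)), (np.float64(0.0006), np.float64(0.0054))]
```

Call:
{"api": "play_rows", "payload": {
  "steps": [
    {"claw":220,"dp":[-0.0054,0,0.0007],"angular":[0,0,0]},
    {"claw":220,"dp":[-0.0053,0,0.001],"angular":[0,0,0]},
    {"claw":220,"dp":[-0.0052,0,0.0014],"angular":[0,0,0]},
    {"claw":220,"dp":[-0.0051,0,0.0017],"angular":[0,0,0]},
    {"claw":220,"dp":[-0.005,0,0.0021],"angular":[0,0,0]},
    {"claw":220,"dp":[-0.0048,0,0.0024],"angular":[0,0,0]},
    {"claw":220,"dp":[-0.0047,0,0.0027],"angular":[0,0,0]},
    {"claw":220,"dp":[-0.0045,0,0.003],"angular":[0,0,0]}
  ]
}}

```text
clock: 15.52
tcp_pos: [0.6714, -0.1606, 0.119]
orientation: [-0.0, 0.774, 0.633, 0.0]
wrist_force: [-3.2, 2.2, 5.8]
finger_gap: 0.0238
```

Call:
{"api": "play_rows", "payload": {
  "steps": [
    {"claw":220,"dp":[-0.0043,0,0.0033],"angular":[0,0,0]},
    {"claw":220,"dp":[-0.004,0,0.0036],"angular":[0,0,0]},
    {"claw":220,"dp":[-0.0038,0,0.0039],"angular":[0,0,0]},
    {"claw":220,"dp":[-0.0035,0,0.0041],"angular":[0,0,0]},
    {"claw":220,"dp":[-0.0032,0,0.0043],"angular":[0,0,0]},
    {"claw":220,"dp":[-0.0029,0,0.0046],"angular":[0,0,0]},
    {"claw":220,"dp":[-0.0026,0,0.0047],"angular":[0,0,0]},
    {"claw":220,"dp":[-0.0023,0,0.0049],"angular":[0,0,0]}
  ]
}}

```text
clock: 16.18
tcp_pos: [0.6659, -0.1875, 0.0851]
orientation: [-0.0, 0.774, 0.633, -0.0]
wrist_force: [-3.0, 0.2, 3.8]
finger_gap: 0.0235
```

```bash
cat > g.py <<'E'
from h import *
s=env.get_state(); T=T_tool(s); print(s["tcp_pos"],s["clock"],s["finger_gap"],s["wrist_force"].round(1))
G=T[:3,3]-.011*T[:3,2]
pin=np.array([.6814,-.1138]); a=np.radians(-101.5); ex=np.array([np.cos(a),np.sin(a)]); ey=np.array([-ex[1],ex[0]])
x=(G[:2]-pin)@ex; print("grasp pt in holder",x.round(4),((G[:2]-pin)@ey).round(4),G[2].round(4),"r",np.hypot(x,G[2]-.064).round(4),"lever rad",(np.radians(85)-np.arctan2(G[2]-.064,x)).round(3))
E
python3 g.py
```

```text
[ 0.66587441 -0.18747666  0.08514472] 16.1833 0.023504281055616055 [-3.   0.2  3.8]
grasp pt in holder 0.0753 -0.0005 0.0961 r 0.0819 lever rad 1.08
```

Moving well; last third of the arc, with a small overtravel at the stop.

Call:
{"api": "play_rows", "payload": {
  "steps": [
    {"claw":220,"dp":[-0.0019,0,0.005],"angular":[0,0,0]},
    {"claw":220,"dp":[-0.0016,0,0.0052],"angular":[0,0,0]},
    {"claw":220,"dp":[-0.0012,0,0.0053],"angular":[0,0,0]},
    {"claw":220,"dp":[-0.0009,0,0.0053],"angular":[0,0,0]},
    {"claw":220,"dp":[-0.0005,0,0.0054],"angular":[0,0,0]},
    {"claw":220,"dp":[-0.0002,0,0.0054],"angular":[0,0,0]},
    {"claw":220,"dp":[0.0002,0,0.0054],"angular":[0,0,0]},
    {"claw":220,"dp":[0.0006,0,0.0054],"angular":[0,0,0]}
  ]
}}

```text
clock: 16.85
tcp_pos: [0.6649, -0.1924, 0.0417]
orientation: [-0.0, 0.774, 0.633, -0.0]
wrist_force: [-5.0, -1.9, 5.1]
finger_gap: 0.0239
```

Call:
{"api": "play_rows", "payload": {
  "steps": [
    {"claw":220,"dp":[0,0,0.001],"angular":[0,0,0]},
    {"claw":220,"dp":[0,0,0.001],"angular":[0,0,0]},
    {"claw":220,"dp":[0,0,0],"angular":[0,0,0]},
    {"claw":220,"dp":[0,0,0],"angular":[0,0,0]},
    {"claw":220,"dp":[0,0,0],"angular":[0,0,0]},
    {"claw":220,"dp":[0,0,0],"angular":[0,0,0]},
    {"claw":220,"dp":[0,0,0],"angular":[0,0,0]},
    {"claw":220,"dp":[0,0,0],"angular":[0,0,0]}
  ]
}}

```text
clock: 17.52
tcp_pos: [0.665, -0.1919, 0.0397]
orientation: [-0.001, 0.774, 0.633, -0.0]
wrist_force: [-4.8, 2.4, -0.4]
finger_gap: 0.0238
```

```bash
python3 g.py
```

```text
[ 0.66495266 -0.19194901  0.03970862] 17.5167 0.02376074822130071 [-4.8  2.4 -0.4]
grasp pt in holder 0.0799 -0.0005 0.0507 r 0.081 lever rad 1.648
```

Call:
{"api": "play_rows", "payload": {
  "steps": [
    {"claw":220,"dp":[0,0,0.001],"angular":[0,0,0]},
    {"claw":220,"dp":[0,0,0.001],"angular":[0,0,0]},
    {"claw":220,"dp":[0,0,0.001],"angular":[0,0,0]},
    {"claw":220,"dp":[0,0,0],"angular":[0,0,0]},
    {"claw":220,"dp":[0,0,0],"angular":[0,0,0]},
    {"claw":220,"dp":[0,0,0],"angular":[0,0,0]},
    {"claw":220,"dp":[0,0,0],"angular":[0,0,0]},
    {"claw":220,"dp":[0,0,0],"angular":[0,0,0]}
  ]
}}

```text
clock: 18.18
tcp_pos: [0.665, -0.1918, 0.0375]
orientation: [-0.001, 0.774, 0.633, 0.0]
wrist_force: [-6.5, 3.3, 2.9]
finger_gap: 0.0235
```

```bash
python3 g.py
```

```text
[ 0.66504687 -0.19178077  0.03753824] 18.1833 0.023540360125639925 [-6.5  3.3  2.9]
grasp pt in holder 0.0797 -0.0005 0.0485 r 0.0812 lever rad 1.675
```

Call:
{"api": "play_rows", "payload": {
  "steps": [
    {"claw":180,"dp":[0,0,0],"angular":[0,0,0]},
    {"claw":140,"dp":[0,0,0],"angular":[0,0,0]},
    {"claw":100,"dp":[0,0,0],"angular":[0,0,0]},
    {"claw":80,"dp":[0,0,0],"angular":[0,0,0]},
    {"claw":80,"dp":[0,0,0],"angular":[0,0,0]},
    {"claw":80,"dp":[0,0,0],"angular":[0,0,0]},
    {"claw":80,"dp":[0,0,-0.01],"angular":[0,0,0]},
    {"claw":80,"dp":[0,0,-0.02],"angular":[0,0,0]}
  ]
}}

```text
clock: 18.85
tcp_pos: [0.6636, -0.1917, 0.065]
orientation: [-0.002, 0.774, 0.633, -0.001]
wrist_force: [1.4, 0.7, -0.5]
finger_gap: 0.0588
```

Call:
{"api": "play_rows", "payload": {
  "steps": [
    {"claw":60,"dp":[0,0,-0.03],"angular":[0,0,0]},
    {"claw":60,"dp":[0,0,-0.03],"angular":[0,0,0]},
    {"claw":60,"dp":[0,0,-0.04],"angular":[0,0,0]},
    {"claw":60,"dp":[0,0,-0.04],"angular":[0,0,0]},
    {"claw":60,"dp":[0.025,0,-0.02],"angular":[0,0,0]},
    {"claw":60,"dp":[0.03,0,0],"angular":[0,0,0]},
    {"claw":60,"dp":[0.03,0,0],"angular":[0,0,0]},
    {"claw":60,"dp":[0.03,0,0],"angular":[0,0,0]}
  ]
}}

```text
clock: 19.52
tcp_pos: [0.6889, -0.0791, 0.2293]
orientation: [0.001, 0.774, 0.633, 0.001]
wrist_force: [0.6, -0.1, 0.2]
finger_gap: 0.0652
```

Call:
{"api": "play_rows", "payload": {
  "steps": [
    {"claw":60,"dp":[0.03,0,0],"angular":[0,0,0]},
    {"claw":60,"dp":[0,0,0],"angular":[0,0,0]},
    {"claw":60,"dp":[0,0,0],"angular":[0,0,0]},
    {"claw":60,"dp":[0,0,0],"angular":[0,0,0]},
    {"claw":60,"dp":[0,0,0],"angular":[0,0,0]},
    {"claw":60,"dp":[0,0,0],"angular":[0,0,0]},
    {"claw":60,"dp":[0,0,0],"angular":[0,0,0]},
    {"claw":60,"dp":[0,0,0],"angular":[0,0,0]}
  ]
}}

```text
clock: 20.18
tcp_pos: [0.6941, -0.0513, 0.2272]
orientation: [-0.0, 0.775, 0.633, -0.0]
wrist_force: [-0.9, 0.3, -1.0]
finger_gap: 0.0653
```

```bash
python3 - <<'E'
from h import *
s=env.get_state(); print(s["tcp_pos"],s["clock"],s["wrist_force"].round(1))
im,d,P,c,W=look("wrist"); save("w9",im)
pin=np.array([.6814,-.1138]); a=np.radians(-101.5); ex=np.array([np.cos(a),np.sin(a)]); ey=np.array([-ex[1],ex[0]])
H=np.stack([(P[...,:2]-pin)@ex,(P[...,:2]-pin)@ey,P[...,2]],-1)
m=(abs(H[...,0]-.079)<.02)&(abs(H[...,1])<.02)&(H[...,2]>.035)&(H[...,2]<.12)
q=H[m]; print("ball n",len(q),"mean",q.mean(0).round(4),"top",np.percentile(q[:,2],98).round(4),"want top .066")
m=(H[...,0]>-.14)&(H[...,0]<-.03)&(H[...,1]>-.008)&(H[...,1]<.03)&(abs(H[...,2]-.038)<.006)
q=H[m]; print("blade top",np.median(q[:,2]).round(4),"end x",np.percentile(q[:,0],.2).round(4),"want -.132", "y max",np.percentile(q[:,1],99.5).round(4))
r=q-q.mean(0); n=np.linalg.svd(r,full_matrices=False)[2][2]; print("normal",n.round(4))
E
```

```text
[ 0.69406844 -0.05132056  0.22719093] 20.1833 [-0.9  0.3 -1. ]
ball n 368 mean [0.0746 0.     0.0645] top 0.0697 want top .066
blade top 0.0379 end x -0.1316 want -.132 y max 0.0248
normal [-0.0012 -0.0033 -1.    ]
```

View pics/w9.png

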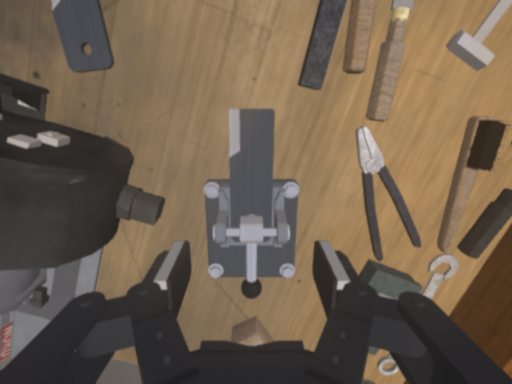

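```bash
python3 - <<'E'
from h import *
from scipy.optimize import least_squares
pin=np.array([.6814,-.1138]); a=np.radians(-101.5); ex=np.array([np.cos(a),np.sin(a)]); ey=np.array([-ex[1],ex[0]])
im,d,P,c,W=look("wrist")
H=np.stack([(P[...,:2]-pin)@ex,(P[...,:2]-pin)@ey,P[...,2]],-1)
m=(abs(H[...,0]-.079)<.018)&(abs(H[...,1])<.016)&(H[...,2]>.05)&(H[...,2]<.09)&(im.max(-1)<70); q=H[m]
r=least_squares(lambda p:np.linalg.norm(q-p,axis=1)-.013,[.079,0,.053],loss="soft_l1",f_scale=.001)
print(r.x.round(4),len(q),np.abs(np.linalg.norm(q-r.x,axis=1)-.013).mean(),"lever",np.radians(85)-np.arctan2(r.x[2]-.064,r.x[0]))
E
```

```text
[ 0.0807 -0.0001  0.0566] 258 0.0005013292634353702 lever 1.5752602103383038
```

Call:
{"api": "play_rows", "payload": {
  "steps": [
    {"claw":255,"dp":[-0.03,0,0],"angular":[0,0,0]},
    {"claw":255,"dp":[-0.03,0,0],"angular":[0,0,0]},
    {"claw":255,"dp":[-0.03,0,0],"angular":[0,0,0]},
    {"claw":255,"dp":[-0.03,0,0],"angular":[0,0,0]},
    {"claw":255,"dp":[-0.0227,0,0.03],"angular":[0,0,0]},
    {"claw":255,"dp":[0,0,0.04],"angular":[0,0,0]},
    {"claw":255,"dp":[0,0,0.04],"angular":[0,0,0]},
    {"claw":255,"dp":[0,0,0.02],"angular":[0,0,0]}
  ]
}}

```text
clock: 20.95
tcp_pos: [0.6631, -0.1903, 0.0921]
orientation: [-0.003, 0.775, 0.632, -0.001]
wrist_force: [-1.2, 1.1, -0.2]
finger_gap: 0.0002
```

Call:
{"api": "play_rows", "payload": {
  "steps": [
    {"claw":255,"dp":[0,0,0.004],"angular":[0,0,0]},
    {"claw":255,"dp":[0,0,0.002],"angular":[0,0,0]},
    {"claw":255,"dp":[0,0,0.002],"angular":[0,0,0]},
    {"claw":255,"dp":[0,0,0.002],"angular":[0,0,0]},
    {"claw":255,"dp":[0,0,0.002],"angular":[0,0,0]},
    {"claw":255,"dp":[0,0,0.001],"angular":[0,0,0]},
    {"claw":255,"dp":[0,0,0.001],"angular":[0,0,0]},
    {"claw":255,"dp":[0,0,0],"angular":[0,0,0]}
  ]
}}

```text
clock: 21.62
tcp_pos: [0.6662, -0.1901, 0.0836]
orientation: [0.0, 0.774, 0.633, 0.0]
wrist_force: [0.5, -0.3, -0.1]
finger_gap: -0.0001
```

Call:
{"api": "play_rows", "payload": {
  "steps": [
    {"claw":255,"dp":[0,0,0.002],"angular":[0,0,0]},
    {"claw":255,"dp":[0,0,0.002],"angular":[0,0,0]},
    {"claw":255,"dp":[0,0,0.002],"angular":[0,0,0]},
    {"claw":255,"dp":[0,0,0.002],"angular":[0,0,0]},
    {"claw":255,"dp":[0,0,0],"angular":[0,0,0]},
    {"claw":255,"dp":[0,0,0],"angular":[0,0,0]},
    {"claw":255,"dp":[0,0,0],"angular":[0,0,0]},
    {"claw":255,"dp":[0,0,0],"angular":[0,0,0]}
  ]
}}

```text
clock: 22.28
tcp_pos: [0.6658, -0.1901, 0.075]
orientation: [-0.0, 0.774, 0.633, -0.0]
wrist_force: [0.9, -0.2, -0.5]
finger_gap: 0.0002
```

Call:
{"api": "play_rows", "payload": {
  "steps": [
    {"claw":255,"dp":[0,0,0.001],"angular":[0,0,0]},
    {"claw":255,"dp":[0,0,0.001],"angular":[0,0,0]},
    {"claw":255,"dp":[0,0,0.001],"angular":[0,0,0]},
    {"claw":255,"dp":[0,0,0],"angular":[0,0,0]},
    {"claw":255,"dp":[0,0,0],"angular":[0,0,0]},
    {"claw":255,"dp":[0,0,0],"angular":[0,0,0]},
    {"claw":255,"dp":[0,0,0],"angular":[0,0,0]},
    {"claw":255,"dp":[0,0,0],"angular":[0,0,0]}
  ]
}}

```text
clock: 22.95
tcp_pos: [0.666, -0.1901, 0.0734]
orientation: [0.0, 0.774, 0.633, 0.0]
wrist_force: [-2.1, 0.6, 5.7]
finger_gap: -0.0001
```

Call:
{"api": "play_rows", "payload": {
  "steps": [
    {"claw":255,"dp":[0,0,0.001],"angular":[0,0,0]},
    {"claw":255,"dp":[0,0,0.001],"angular":[0,0,0]},
    {"claw":255,"dp":[0,0,0.001],"angular":[0,0,0]},
    {"claw":255,"dp":[0,0,0],"angular":[0,0,0]},
    {"claw":255,"dp":[0,0,0],"angular":[0,0,0]},
    {"claw":255,"dp":[0,0,0],"angular":[0,0,0]},
    {"claw":255,"dp":[0,0,0],"angular":[0,0,0]},
    {"claw":255,"dp":[0,0,0],"angular":[0,0,0]}
  ]
}}

```text
clock: 23.62
tcp_pos: [0.6661, -0.1902, 0.0729]
orientation: [0.001, 0.774, 0.633, 0.001]
wrist_force: [-6.1, 2.8, 17.7]
finger_gap: -0.0
```

Call:
{"api": "play_rows", "payload": {
  "steps": [
    {"claw":255,"dp":[0,0,-0.01],"angular":[0,0,0]},
    {"claw":255,"dp":[0,0,-0.03],"angular":[0,0,0]},
    {"claw":255,"dp":[0,0,-0.04],"angular":[0,0,0]},
    {"claw":255,"dp":[0,0,-0.04],"angular":[0,0,0]},
    {"claw":255,"dp":[0.03,0,-0.03],"angular":[0,0,0]},
    {"claw":255,"dp":[0.04,0,0],"angular":[0,0,0]},
    {"claw":255,"dp":[0.04,0,0],"angular":[0,0,0]},
    {"claw":255,"dp":[0.03,0,0],"angular":[0,0,0]}
  ]
}}

```text
clock: 24.28
tcp_pos: [0.6943, -0.0511, 0.2199]
orientation: [0.001, 0.774, 0.633, 0.001]
wrist_force: [0.5, -0.9, 0.4]
finger_gap: 0.0001
```

Call:
{"api": "play_rows", "payload": {
  "steps": [
    {"claw":255,"dp":[0,0,0],"angular":[0,0,0]},
    {"claw":255,"dp":[0,0,0],"angular":[0,0,0]},
    {"claw":255,"dp":[0,0,0],"angular":[0,0,0]},
    {"claw":255,"dp":[0,0,0],"angular":[0,0,0]},
    {"claw":255,"dp":[0,0,0],"angular":[0,0,0]},
    {"claw":255,"dp":[0,0,0],"angular":[0,0,0]},
    {"claw":255,"dp":[0,0,0],"angular":[0,0,0]},
    {"claw":255,"dp":[0,0,0],"angular":[0,0,0]}
  ]
}}

```text
clock: 24.95
tcp_pos: [0.6935, -0.0543, 0.2187]
orientation: [-0.0, 0.774, 0.633, 0.0]
wrist_force: [0.0, -0.3, 0.5]
finger_gap: 0.0001
```

```bash
python3 - <<'E'
from h import *
from scipy.optimize import least_squares
pin=np.array([.6814,-.1138]); a=np.radians(-101.5); ex=np.array([np.cos(a),np.sin(a)]); ey=np.array([-ex[1],ex[0]])
im,d,P,c,W=look("wrist"); s=env.get_state(); print(s["tcp_pos"],s["wrist_force"].round(1),s["clock"])
H=np.stack([(P[...,:2]-pin)@ex,(P[...,:2]-pin)@ey,P[...,2]],-1)
m=(abs(H[...,0]-.079)<.018)&(abs(H[...,1])<.016)&(H[...,2]>.05)&(H[...,2]<.09)&(im.max(-1)<70); q=H[m]
if len(q)>30:
    r=least_squares(lambda p:np.linalg.norm(q-p,axis=1)-.013,[.079,0,.053],loss="soft_l1",f_scale=.001)
    print(r.x.round(4),len(q),"lever",np.radians(85)-np.arctan2(r.x[2]-.064,r.x[0]))
m=(H[...,0]>-.14)&(H[...,0]<-.03)&(H[...,1]>-.008)&(H[...,1]<.03)&(abs(H[...,2]-.038)<.006)
q=H[m]; r=q-q.mean(0); n=np.linalg.svd(r,full_matrices=False)[2][2]
print("blade top",np.median(q[:,2]).round(4),"end x",np.percentile(q[:,0],.2).round(4),"y max",np.percentile(q[:,1],99.5).round(4),n.round(4))
env.hand_in()
E
```

```text
[ 0.69354414 -0.05411959  0.21867997] [ 0.5 -0.2  0.2] 25.0
blade top 0.038 end x -0.132 y max 0.0247 [-1.4e-03 -9.0e-04 -1.0e+00]
the job is handed in; nothing more can be done
```

The long blade is in the channel with its hole over the pin, and the lever is down on it. I handed the job in at 25 s of the 64 s allowed, with the gripper raised clear and touching nothing.

I gripped the long blade by its sides, levelled it and slid it in under the raised cam. I then lowered it onto the pin and let go. I gripped the ball, swung the lever down along its arc, let go, and pressed once more from above to be sure of the stop.

**Blade, last check:**
- The top is at 38.0 mm, which puts the underside on the 30 mm floor.
- The free end is 132 mm out from the pin, exactly where it should be.
- Tilt is about 0.1°, and the position across the channel is within about 0.5 mm.

**Lever, checks that disagreed:**
- A camera fit to the ball gave about 1.575 rad, a little short of the 1.62 stop but well above the 1.45 needed.
- The press from above met the ball about where the stop should put it. The force rose to 17.7 N with almost no further travel, so I take the lever to be at its stop.
- The ball fit in the final check had too few points because the closed fingers hid the ball, so the lever was not measured again after the press.

I did not measure the short blade, stone, brush or block at the end. The gripper never went near them, apart from passing about 24 mm from the short blade.

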